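Torque down the drill-press vice

TASK

One of the two bolts that hold the drill-press vice to the bench still has to be torqued: the click-type torque wrench (long round black grip) already stands on it. Swing its handle clockwise, seen from above, until the bolt is tight and the wrench's hinge breaks over into a clear bend of about 20 degrees; stop there, well before it is folded to its end stop, and let go with the handle left bent. Leave the plain flat spanner on the other bolt where it is.

Things in the scene. Friction and masses are not known exactly. Their poses are not given: they have to be found in the camera images.
- grip (a point): Middle of the torque wrench's grip, on its centre line: level black round bar, 28 mm diameter, 105 mm long, centre 50 mm above the bench, clear below and around. x points along the handle away from the bolt, z up. The handle ends 76 mm beyond the point; a 23 mm steel tube leads back to the upright hinge pin 130 mm behind it; the bolt axis is 45 mm behind the pin (175 mm from the point while straight).
- bolt (a joint): Angle of the bolt and the wrench head (36 mm across, top 64 mm above the bench), rad, growing clockwise from above (tightening). Starts at 0 to 0.25, turns against 0.6 N m (some 4 N at the grip), stops dead, tight, at 0.55. It is one of two bolts 260 mm apart at the ends of the vice (88 mm high, nearer the robot than the grip); the spanner is on the other, either way round.
- breakover (a joint): Bend of the wrench's hinge, rad: 0 straight, bends only clockwise, end stop at 0.6. It holds straight up to the set torque of 2 N m (about 15 N across the handle at the grip point), reached only once the bolt is tight; then it gives way at that same torque and stays bent as far as it was pushed.
- spanner_end (a point): Open jaw end of the plain flat steel spanner (8 mm thick, 185 mm long) on the other bolt, its bar level, 27 mm above the bench. The point is 150 mm from that bolt's axis; x points along the spanner away from the bolt. It turns easily; leave it alone.

How it is judged (in metres and radians):
On the way, in this order (a step that is already met when the one before it is completed fails the run):
1. the bolt is turned down tight with the wrench still straight (value of joint bolt above 0.5 rad and value of joint breakover below 0.12 rad).
2. the wrench's hinge breaks over (value of joint breakover above 0.15 rad), for 0.1 s.
At the end, for the whole second after the job is handed in: The bolt stands tight (at least 0.48 rad of its 0.55), the wrench's hinge is left bent between 0.12 and 0.56 rad and at rest, and the plain spanner's end is within 20 mm of where it was (value of joint bolt above 0.48 rad and value of joint breakover between 0.12 and 0.56 rad and velocity of joint breakover between -0.05 and 0.05 rad/s and distance of spanner_end from where it was at the start of the episode below 0.02 m); the robot touches nothing.
It fails at once if the wrench is forced on until its hinge is folded to the end stop (value of joint breakover above 0.57 rad).
It fails at once if the plain spanner is moved (its end by more than 20 mm) (distance of spanner_end from where it was at the start of the episode above 0.02 m).
It also fails if it takes over 32 s, if anything falls off the work surface, if the arm or the gripper's body presses on something with over 40 N, if the wrist force passes 120 N, or if a joint passes its speed limit or range.

ROBOT

A 6-joint arm with a two-finger parallel gripper is mounted at the origin on the work surface. World frame = base frame: x ahead of the robot, y to its left, z up, the work surface at z = 0. Lengths are in mm, angles in rad, forces in N, time in s.
With the tool pointing down it reaches from about 350 to 975 mm from the base axis. Payload 7.1 kg.
Tool frame: the origin (TCP) lies on the front face of the gripper's body, between the roots of the fingers; the fingertips stand 80 mm ahead of it and the grasp point (between the pads) lies 61 mm ahead of it (env.tips_ahead is the distance from the TCP to the fingertips, in mm); z points along the fingers, y is the line along which they close (so a half turn about z gives the same grasp; the last joint's range is limited). The gripper opens to 88 mm and grips with 3 to 60 N. Pads are 20 mm wide; open, the fingers measure 115 mm over their backs; the gripper's body (75 mm by 178 mm) begins 61 mm behind the grasp point.
Start: joints at [1.125, 0.423, 1.63, -0, 1.089, -0.019], TCP at [258.693, 568.932, 302.675] pointing down, gripper open.
Joint ranges: [-3, 3], [-0.9, 2.11], [0.09, 2.58], [-1.31, 4.45], [0.11, 2.69], [-2.54, 2.54]. Speed limits (rad/s): [2.39, 2.39, 3.01, 3.14, 3.14, 3.14].

INTERFACE

Orientations are given as a unit quaternion [x, y, z, w].
In Python, from station import env, set_gripper, viewer, workorder gives the robot as it stands. Calls block until the motion is done:
- env.reach(position, orientation): joint-space move of the TCP to a pose.
- env.move_l(position, rot=None, rate=150, f_stop=None): straight line of the TCP; rot=None keeps the orientation; rate is the mean speed in mm/s. With f_stop (N) it stops when the force on the tool has changed by that much, and returns True; else False.
- env.move_joints(angles): joint-space move.
- set_gripper(opening): finger opening in mm; the grip force is fixed at half the most; returns when the fingers have stopped.
- env.hold(seconds).
- env.ik(position, orientation): joint angles nearest the present ones, or None.
- env.read_state(): the state.
- viewer.camera(name): name is "side" or "top"; returns the picture (400x640x3 uint8, blue, green, red); there is no depth.
- viewer.camera_params(name): a dict with "fx", "fy", "cx", "cy" (pixels), "pose" (4x4, takes a point from camera to world coordinates). Camera axes: x right, y up, looking along -z (the intrinsics and any distortion apply to the point x, -y, -z); pixel columns grow to the right and rows downward; lengths in mm; the calibration is good to about 2 mm. A picture is of the moment at which its call begins. camera_params takes no time and is no camera call.
A pose or a line that the arm cannot do raises env.IKError and nothing moves.
- workorder.sign_off(): hands the job in; it is judged then, once.
The state is a dict: "time_s": time; "qpos": joint angles; "dq": joint speeds; "tau": joint torques, N m; "tool_pos": TCP position; "orientation": TCP orientation; "force": force on the tool from outside, world axes, zero at the start; "wrist_torque": the same for the moment, N m; "width": finger opening in mm; "grip_force": force on a finger pad.
Only numpy, scipy, OpenCV 4.12 (cv2) and the standard library are available. Lean on these libraries where they do the work, as an engineer would, in place of code of your own. Each camera call takes 0.05 s, during which the arm holds its last target. There are 200 camera calls.

## Working session

There is one attempt and no reset: what is moved stays moved. The work goes in short steps, each a Python script; the robot and the scene stay as the last script left them, time stands still between calls to the robot, and variables do not carry over. Pictures are saved under pics/ and viewed, at most 10 in all, crops included, and the job is handed in when it is done.

```bash
ls; mkdir -p pics
python3 - <<'E'
from station import env, viewer
import cv2
for n in("top","side"):
    im=viewer.camera(n); cv2.imwrite(f"pics/{n}0.png",im)
    p=viewer.camera_params(n); print(n,p)
s=env.read_state();print(s["time_s"],s["orientation"],s["tool_pos"])
E
```

```text
pics
top {'fx': 363.4579827299801, 'fy': 363.4579827299801, 'cx': 318.8463395020864, 'cy': 191.82051783701948, 'pose': array([[ 1.99360259e-02,  9.84547015e-01, -1.73981982e-01,
         3.93209078e+02],
       [-9.99502025e-01,  2.38831465e-02,  2.06227233e-02,
         6.11827487e+01],
       [ 2.44592778e-02,  1.73484208e-01,  9.84532871e-01,
         7.00786753e+02],
       [ 0.00000000e+00,  0.00000000e+00,  0.00000000e+00,
         1.00000000e+00]])}
side {'fx': 476.1636289155397, 'fy': 476.1636289155397, 'cx': 325.13644139109033, 'cy': 205.3811899114484, 'pose': array([[-9.93442862e-01,  9.71289532e-02, -6.03095805e-02,
         4.59791130e+02],
       [-1.13158481e-01, -7.60022648e-01,  6.39969321e-01,
         5.86784633e+02],
       [ 1.63229032e-02,  6.42597495e-01,  7.66030040e-01,
         6.97853616e+02],
       [ 0.00000000e+00,  0.00000000e+00,  0.00000000e+00,
         1.00000000e+00]])}
0.1 [ 2.11788865e-01  9.77315220e-01 -6.42306850e-04 -1.58703152e-04] [258.53177    568.60966051 301.99138045]
```

View pics/top0.png

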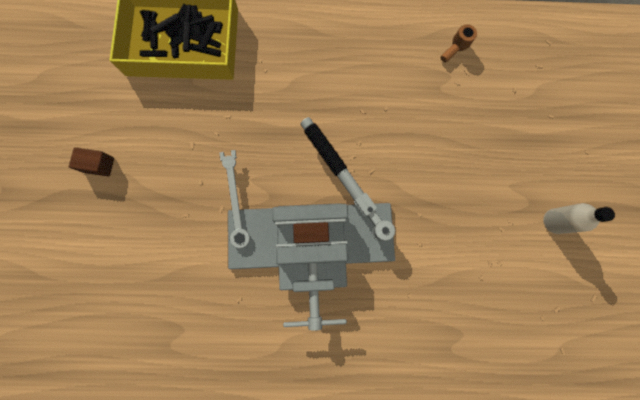

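View pics/side0.png

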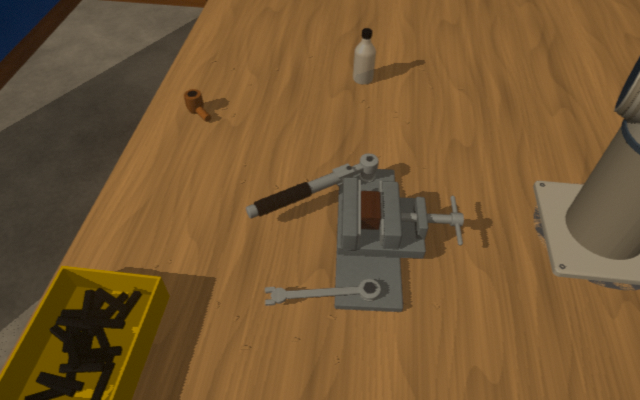

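The top view (up = +x, left = +y) shows the torque wrench with its bolt at about (385,231), hinge pin at about (369,209), black grip from about (308,125) to (343,170) and handle end at (306,123). The spanner lies to its left, from (240,238) to (229,155). Clockwise takes the handle to the right (−y), away from the spanner, so I'll push from the left side.

```bash
cat > h.py <<'E'
from station import env, set_gripper, viewer, workorder
import cv2, numpy as np
def ray(n,uv,z):
    p=viewer.camera_params(n);T=p["pose"]
    d=T[:3,:3]@np.array([(uv[0]-p["cx"])/p["fx"],-(uv[1]-p["cy"])/p["fy"],-1])
    return T[:3,3]+d*(z-T[2,3])/d[2]
def grip(n,roi):
    im=viewer.camera(n); x0,y0,x1,y1=roi
    m=np.zeros(im.shape[:2],np.uint8); m[y0:y1,x0:x1]=(im[y0:y1,x0:x1].max(2)<60)*255
    c=max(cv2.findContours(m,cv2.RETR_EXTERNAL,cv2.CHAIN_APPROX_NONE)[0],key=cv2.contourArea)
    (u,v),wh,a=cv2.minAreaRect(c); b=cv2.boxPoints(((u,v),wh,a))
    e=[(b[i]+b[(i+1)%4])/2 for i in range(4)]
    i=0 if np.hypot(*(b[0]-b[1]))<np.hypot(*(b[1]-b[2])) else 1
    A,B=ray(n,e[i],50),ray(n,e[i+2],50)
    if A[0]<B[0]: A,B=B,A      # A = outer end
    return im,(A+B)/2,(A-B)/np.linalg.norm(A-B),np.linalg.norm(A-B)
E
python3 - <<'E'
from h import *
for n,r in(("top",(280,100,380,215)),("side",(240,170,320,225))):
    im,c,d,L=grip(n,r); print(n,c,d,np.degrees(np.arctan2(d[1],d[0])),L,"bolt",c-175*d,"pin",c-130*d)
print("bolt px top",ray("top",(385,231),64),"side",ray("side",(369,161),64),"pin",ray("top",(369,209),60))
E
```

```text
top [590.12985288  38.68021271  50.        ] [0.81484831 0.57967425 0.        ] 35.42763408239684 106.06379401921141 bolt [447.53139858 -62.76278029  50.        ] pin [484.19957254 -36.67743923  50.        ]
side [586.93266749  37.42702753  50.        ] [0.80676608 0.59087096 0.        ] 36.21883835703596 108.10089115461224 bolt [445.74860306 -65.97538999  50.        ] pin [482.05307677 -39.38619692  50.        ]
bolt px top [438.78203846 -69.59325551  64.        ] side [439.86418954 -62.00082704  64.        ] pin [477.53475425 -42.23427483  60.        ]
```

```bash
cat >> h.py <<'E'
from scipy.spatial.transform import Rotation as R
def pose(pivot,r,th,off,z,flip):
    """tool down beside the handle: r along the handle from pivot, off to its left; tool y along handle"""
    d=np.array([np.cos(th),np.sin(th)]); n=np.array([-d[1],d[0]])
    p=np.array(pivot)+r*d+off*n
    y=np.r_[d*flip,0]; zz=np.array([0,0,-1.]); x=np.cross(y,zz)
    return np.r_[p,z], R.from_matrix(np.c_[x,y,zz]).as_quat()
BOLT=np.array([446.,-64.]); TH0=np.radians(35.8); OFF=22
E
python3 - <<'E'
from h import *
best=None
for f in(1,-1):
    q=[env.ik(*pose(BOLT,175,t,OFF,112,f)) for t in(TH0,TH0-.55,TH0-.9)]
    print(f,[None if k is None else np.round(k,2) for k in q])
    if all(k is not None for k in q):
        c=max(abs(k[5]) for k in q)
        if best is None or c<best[0]: best=(c,f)
f=best[1]; print("flip",f)
set_gripper(0)
p,q=pose(BOLT,175,TH0,OFF+28,200,f); env.reach(p,q)
p[2]=112; env.move_l(p,rate=120)
s=env.read_state(); print(s["time_s"],s["tool_pos"],s["force"],s["width"],s["qpos"])
cv2.imwrite("pics/side1.png",viewer.camera("side"))
E
```

```text
1 [array([ 0.08,  0.63,  1.83, -0.  ,  0.68, -0.55]), array([-0.07,  0.67,  1.73, -0.  ,  0.74, -0.14]), array([-0.16,  0.68,  1.71, -0.  ,  0.75,  0.11])]
-1 [None, None, None]
flip 1
4.5167 [559.09456698  79.0573415  112.47612903] [ 0.16844253 -0.26581244 -0.00078865] 0.6072564537273096 [ 1.19390943e-01  6.17558706e-01  1.85892591e+00  1.55433347e-05
  6.64248024e-01 -5.05571031e-01]
```

View pics/side1.png

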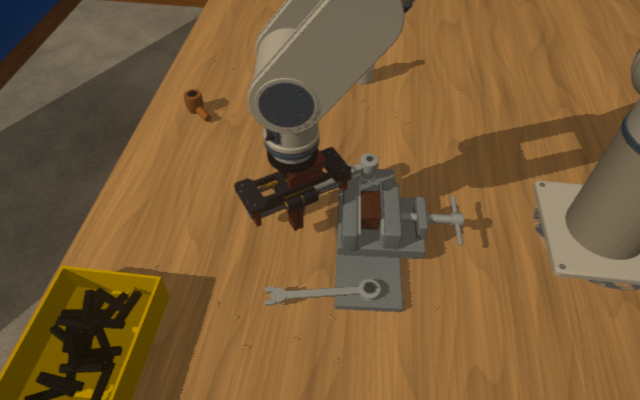

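The fingers, at about (296,215), stand on the spanner side of the grip, clear of the vice and spanner. Now I'll push along the arc until the force rises.

Run:
```python
from h import *
f0=env.read_state()["force"]
def F(th):
    s=env.read_state(); n=np.array([-np.sin(th),np.cos(th),0]); return (s["force"]-f0)@n
p,q=pose(BOLT,175,TH0,OFF+2,112,1)
print("contact",env.move_l(p,q,rate=60,f_stop=6),F(TH0),env.read_state()["tool_pos"])
log=[];k=0
for a in np.arange(0.02,0.66,0.02):
    p,q=pose(BOLT,175,TH0-a,OFF,112,1)
    env.move_l(p,q,rate=40); f=F(TH0-a); log.append((round(a,2),round(f,1)))
    if f>10: break
print(log,env.read_state()["time_s"],env.read_state()["tool_pos"])
cv2.imwrite("pics/top2.png",viewer.camera("top"))
```

```text
contact False 0.6241919887171442 [573.9173533   57.43380923 111.93686684]
[(np.float64(0.02), np.float64(0.7)), (np.float64(0.04), np.float64(1.8)), (np.float64(0.06), np.float64(1.3)), (np.float64(0.08), np.float64(1.7)), (np.float64(0.1), np.float64(0.7)), (np.float64(0.12), np.float64(1.2)), (np.float64(0.14), np.float64(1.3)), (np.float64(0.16), np.float64(0.8)), (np.float64(0.18), np.float64(1.9)), (np.float64(0.2), np.float64(1.4)), (np.float64(0.22), np.float64(0.7)), (np.float64(0.24), np.float64(1.2)), (np.float64(0.26), np.float64(0.7)), (np.float64(0.28), np.float64(1.8)), (np.float64(0.3), np.float64(0.9)), (np.float64(0.32), np.float64(0.2)), (np.float64(0.34), np.float64(1.4)), (np.float64(0.36), np.float64(1.5)), (np.float64(0.38), np.float64(1.2)), (np.float64(0.4), np.float64(1.0)), (np.float64(0.42), np.float64(0.7)), (np.float64(0.44), np.float64(7.7)), (np.float64(0.46), np.float64(10.0)), (np.float64(0.48), np.float64(12.3))] 11.1917 [615.90777012 -15.37181873 111.99411767]
```

View pics/top2.png

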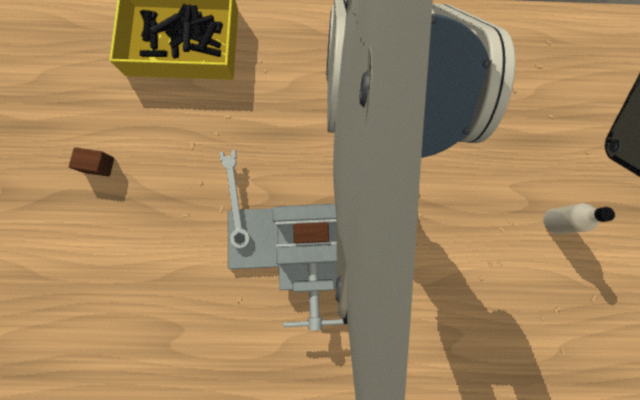

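The arm blocks the top view (spanner unmoved). The force rise at 0.44 rad of swing marks the tight stop. Next I'll bend about the hinge pin to about 0.32 rad, back off, and look.

Run:
```python
from h import *
th1=TH0-0.43; PIN=BOLT+45*np.array([np.cos(th1),np.sin(th1)])
log=[]
for b in np.arange(0.06,0.331,0.03):
    p,q=pose(PIN,130,th1-b,OFF,112,1); env.move_l(p,q,rate=40)
    s=env.read_state(); n=np.array([-np.sin(th1-b),np.cos(th1-b),0])
    log.append((round(float(b),2),round(float(s["force"]@n),1),round(float((s["tool_pos"]-p)@n),1)))
    if s["force"]@n>25: break
env.hold(0.2)
print(log,s["time_s"])
p,q=pose(PIN,130,th1-b,OFF+60,112,1); env.move_l(p,rate=100)
p[2]=240; env.move_l(p,rate=200)
im=viewer.camera("side"); cv2.imwrite("pics/side3.png",im); print(env.read_state()["time_s"])
```

```text
[(0.06, 7.8, 1.0), (0.09, 10.5, 1.4), (0.12, 11.2, 1.5), (0.15, 12.1, 1.6), (0.18, 12.5, 1.6), (0.21, 11.8, 1.6), (0.24, 12.2, 1.6), (0.27, 11.3, 1.6), (0.3, 11.5, 1.7), (0.33, 11.7, 1.7)] 13.7417
15.5333
```

View pics/side3.png

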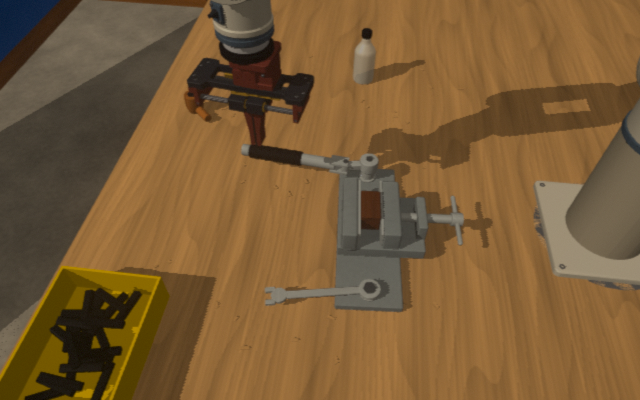

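The handle is now bent at the hinge, with the grip running from (248,150) to (300,157), pin near (343,166) and bolt at (369,161). The gripper is clear and the spanner unmoved. I'll measure the bend.

Run:
```python
from h import *
im,c,d,L=grip("side",(240,143,320,172)); th=np.arctan2(d[1],d[0])
pin=c[:2]-130*d[:2]; h=pin-BOLT
print(c,np.degrees(th),L,"total swing",TH0-th,"pin",pin,"|pin-bolt|",np.hypot(*h),"bend",np.arctan2(h[1],h[0])-th, "bend by swing",TH0-th-.43)
cv2.imwrite("pics/crop4.png",cv2.resize(im[130:320,230:420],None,fx=3,fy=3))
```

```text
[622.94608354 -71.65292535  50.        ] -7.991308105994745 106.24644083370714 total swing 0.7643025102048903 pin [494.20849141 -53.57995179] |pin-bolt| 49.321760400452426 bend 0.3523454232341964 bend by swing 0.33430251020489027
```

View pics/crop4.png

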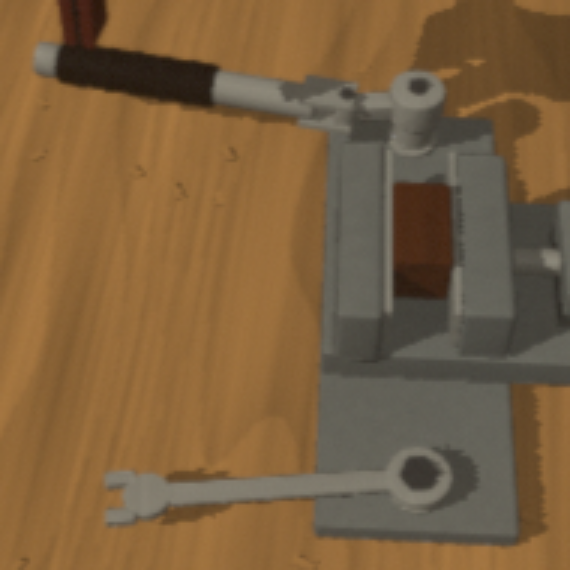

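The crop shows a clear bend at the hinge (pin at crop (345,92)), which measures 0.33–0.35 rad, about 20°. The spanner hasn't moved and the fingers are well above the handle. I'll hand it in.

```bash
python3 -c "
from h import *
print(env.read_state()['force'],workorder.sign_off(),env.read_state()['time_s'])"
```

```text
the job is handed in; nothing more can be done
the job is handed in; nothing more can be done
```

The job is handed in (no verdict shown): the bolt is tight, the wrench is left bent about 0.34 rad (19–20°) and released, the spanner is where it was, and it took about 16 s of the 32 s allowed.

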